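# Push a medicine carton into the code reader's corner and scan it

### The arm

A 6-joint arm with a two-finger parallel gripper is mounted at the origin on the work surface. World frame = base frame: x ahead of the robot, y to its left, z up, the work surface at z = 0. Lengths are in m, angles in rad, forces in N, time in s.
With the tool pointing down it reaches from about 0.35 to 0.975 m from the base axis. Payload 4.9 kg.
Tool frame: the origin (TCP) lies at the very end of the fingers, on their centre line; the grasp point (between the pads) lies 19 mm behind it (ctrl.pinch_z is the distance from the TCP to the grasp point, in m); z points along the fingers, y is the direction in which the jaws open and shut (so a half turn about z gives the same grasp; the last joint's range is limited). The gripper opens to 85 mm and grips with 20 to 120 N. Pads are 22 mm wide; open, the fingers measure 114 mm over their backs; the gripper's body (76 mm by 85 mm) begins 54 mm behind the grasp point. The pads swing forward as they close: fully open they stand 13 mm farther back than shut.
Start: joints at [1.009, 0.053, 1.613, -0, 1.476, -0.119], TCP at [0.268, 0.565, 0.231] pointing down, gripper open.
Joint ranges: [-3.01, 3.01], [-1.01, 2.22], [0.06, 2.58], [-1.02, 4.17], [0.09, 2.62], [-3.14, 3.14]. Speed limits (rad/s): [2.57, 2.57, 3.14, 3.14, 3.14, 3.14].

### API

Orientations are given as a rotation vector (axis times angle).
In Python, from station import ctrl gives the robot as it stands.
- The arm moves only by the tool carry_out, never from a script. Its argument "series" is a list of rows, each a list of 7 numbers: the shift along the world's x, y, z each as a share of 0.025 m, from -1 to 1, then the turn, a rotation vector about the world's x, y, z each as a share of 0.1 rad, from -1 to 1, then the opening, from 0 (shut) to 1 (fully open). A call has 1 to 12 rows; each row shifts and turns the commanded pose from where the row before left it; what a row does not reach is not made up. A row lasts 1/10 s, in which the tool goes at most 50 mm and 8.59 degrees, less where a joint would pass 70% of its speed; a pose out of reach is approached as far as the arm can. A call with a number of a shift or a turn outside -1 to 1 is refused whole. A call with a gripper value outside its range is refused whole. The fingers move at their own pace and stop on an object; "grip_force" is the grip in N (left out, the last holds). Time passes only in rows, so rows that do not move let the fingers close. It gives the time, the measured TCP pose, the force and the opening at its end, in the units of the state.
- ctrl.get_obs(): the state, without advancing time (a new reading comes with each control period).
- ctrl.get_image(name): name is "scene" or "top" or "wrist"; returns a dict with "frame" (384x512x3 uint8, blue, green, red), "fx", "fy", "cx", "cy" (pixels), "R" (3x3) and "t" (3): a world point X has camera coordinates R X + t; the wrist camera has in their place "hand_eye" (4x4, takes a point from camera to tool coordinates, whose origin is the TCP and whose axes are the flange's). Camera axes: x right, y down, z forward; pixel columns grow to the right and rows downward; lengths in m; the calibration is good to about 2 mm. A picture is of the moment at which its call begins: read the wrist's pose just before it. There is no depth.
- ctrl.finish_job(): hands the job in, once; it reports no verdict.
Trained networks look in a picture, given as the dict that the camera call returned (one of the last four; its "shot" number tells which), for a name from the list of things; names that differ only in an ending like _2 or _b are one class to them, and where a whole thing is asked for, a point or a joint stands for the part that bears it (a point fixed in the world has none). Each returns a list of dicts, best first, with "p" (0 to 1); they miss things now and then, are a little off and sometimes report something else, mostly with a low value. They report only what shows in the picture. A call takes as long as a camera call. They do not tell look-alikes from the thing itself.
- ctrl.trace(picture, name): "mask" (384x512 bool, what is visible of it) and "rect" ([left, top, width, height] as shares, 0 to 1, of the picture: columns of its width, rows of its height, round what is visible of it).
- ctrl.mark_of(picture, name): "position" ([column, row] as shares, 0 to 1, of the picture: columns of its width, rows of its height: a listed point, or the origin of a listed thing).
The state is a dict: "t": time; "q": joint angles; "dq": joint speeds; "effort": joint torques, N m; "tool_pos": TCP position; "tool_rot": TCP orientation; "contact_force": force on the tool from outside, world axes, zero at the start; "wrist_torque": the same for the moment, N m; "opening": finger opening in m.
Only numpy, scipy, OpenCV 4.12 (cv2) and the standard library are available. Lean on these libraries where they do the work, as an engineer would, in place of code of your own. Each camera call takes 0.05 s, during which the arm holds its last target.

### The job

Push the big blue-banded medicine carton along the counter, without picking it up, until it sits square and snug in the corner of the code reader: one long side flat against the steel fence and one end flat against the grey reader housing. Then press the green button on the housing fully down to scan it, and let go. Leave the small orange-banded box, the vial, the amber bottle and the label roll where they are.

Things in the scene. Friction and masses are not known exactly. Their poses are not given: they have to be found in the camera images.
- carton: White cardboard medicine carton with a blue band, closed, loose, flat on the counter: 96 mm along its x, 120 mm along its y (the long sides), 45 mm high, about 0.12 to 0.25 kg, too wide for most grippers. Origin at the centre of its underside, z up. It starts roughly parallel to the reader (within about 0.55 rad): its +x long side turned to the steel fence and its +y end to the housing.
- carton_center (a point): Centre of the blue-banded carton, half-way up (22.5 mm above its underside).
- reader: Code reader, fixed on the counter. Origin: the inner corner, at counter height, where its two stops meet square; z up. The steel fence (30 mm high, 12 thick) has its face at x = 0, from y = 0 to -180 mm. The grey housing (35 mm high) has its face at y = 0, from x = -100 to 20 mm, and reaches to y = 110 mm. The carton belongs at x < 0, y < 0.
- seat (a point): Where the carton's centre is when it is seated in the corner: x = -48, y = -60, z = 22.5 mm in the reader's frame, above the middle of a dark green glass window that lies flush in the counter.
- scan_button (a joint): Travel of the green button, 0 at rest, 0.006 m fully down; it springs back and takes about 4 N to press fully.
- scan_button_top (a point): Centre of the top face of the green round button (32 mm across) on top of the reader housing; it is pressed straight down.
- small_box: Small white box with an orange band, 85 x 40 x 32 mm high, loose; leave alone. Origin at the centre of its underside.
- vial: Small clear vial with a blue cap, 28 mm across, 55 mm high, standing loose; leave alone. Origin at the centre of its underside.
- amber_bottle: Amber glass bottle with a white cap, 44 mm across, 75 mm high, standing loose; leave alone. Origin at the centre of its underside.
- label_roll: Roll of white labels lying flat, 66 mm across, 30 mm high, loose; leave alone. Origin at the centre of its underside.
Mind the look-alikes: they are no part of the job. What is meant by the carton is not yellow, and is the smaller of those in its own colour.

How it is judged:
By the outcome, as a careful person would: the job done as asked, in the order asked, and still so for the second after the job is handed in, with the robot touching nothing.
It also fails if it takes over 64 s, if anything falls off the work surface, if the arm or the gripper's body presses on something with over 40 N, if the wrist force passes 120 N, or if a joint passes its speed limit or range.

## Working session

There is one attempt and no reset: what is moved stays moved. The work goes in short steps, Python scripts to look and compute and a tool call to move; the robot and the scene stay as the last step left them, time stands still between calls to the robot, and variables do not carry over. Pictures are saved under pics/ and viewed, and the job is handed in when it is done.

Besides the shell and the picture viewer there is one more tool, called by a JSON object that holds its "op" and its "data". carry_out: Moves the arm, as the interface text tells. Shift numbers are shares of 0.025 m and turn numbers shares of 0.1 rad, none past 1 either way. Its arguments: {"type":"object","properties":{"series":{"type":"array"},"grip_force":{"type":"number"}},"required":["series"]}

```bash
ls; mkdir -p pics; python3 - <<'E'
from station import ctrl
import cv2,numpy as np
o=ctrl.get_obs();print({k:np.round(v,3) for k,v in o.items()})
for n in["top","scene"]:
    p=ctrl.get_image(n);cv2.imwrite(f"pics/{n}0.png",p["frame"]);print(n,p["fx"],p["cx"],p["cy"],np.round(p["R"],3).tolist(),np.round(p["t"],3))
    for k in["carton","reader","scan_button","small_box","vial","amber_bottle","label_roll"]:
        print(k,[(round(d["p"],2),np.round(np.array(d["rect"])*[512,384,512,384]).tolist()) for d in ctrl.trace(p,k)][:4],[(round(d["p"],2),np.round(np.array(d["position"])*[512,384],1).tolist()) for d in ctrl.mark_of(p,k)][:4])
E
```

```text
pics
{'t': np.float64(0.0), 'q': array([ 1.009,  0.053,  1.614, -0.   ,  1.476, -0.119]), 'dq': array([ 0.001,  0.002, -0.001, -0.   ,  0.   , -0.   ]), 'effort': array([-0.0000e+00, -3.9371e+01, -3.7016e+01, -0.0000e+00,  8.0000e-03,
        0.0000e+00]), 'tool_pos': array([0.267, 0.564, 0.23 ]), 'tool_rot': array([-6.900e-01, -3.064e+00,  3.000e-03]), 'contact_force': array([-0.26 , -0.199,  0.129]), 'wrist_torque': array([-0.044, -0.018, -0.013]), 'opening': np.float64(0.085)}
top 384.0207683759314 247.15270112371175 187.89725044025678 [[0.005, -1.0, 0.029], [-0.996, -0.007, -0.088], [0.088, -0.029, -0.996]] [-0.01   0.565  1.044]
carton [(0.94, [274.0, 243.0, 48.0, 39.0]), (0.92, [247.0, 168.0, 51.0, 46.0]), (0.62, [299.0, 73.0, 52.0, 69.0])] [(0.95, [323.3, 109.3]), (0.95, [295.4, 261.7]), (0.83, [272.4, 191.7])]
reader [(0.86, [143.0, 130.0, 106.0, 44.0])] [(0.75, [188.5, 139.9])]Traceback (most recent call last):
  File "<stdin>", line 7, in <module>
ValueError: it knows: amber_bottle, carton, carton_center, label_roll, reader, scan_button_top, seat, small_box, vial
```

```bash
python3 - <<'E'
from station import ctrl
import cv2,numpy as np
for n in["top","scene"]:
    p=ctrl.get_image(n);cv2.imwrite(f"pics/{n}1.png",p["frame"]);
    cv2.imwrite(f"pics/{n}1z.png",cv2.resize(p["frame"],(800,600),interpolation=cv2.INTER_CUBIC))
    if n=="top": cv2.imwrite("pics/topcrop1.png",cv2.resize(p["frame"][60:300,110:370],None,fx=2.5,fy=2.5,interpolation=cv2.INTER_CUBIC))
    print(n,p["fx"],p["fy"],p["cx"],p["cy"],(-p["R"].T@p["t"]))
    for k in["carton","reader","scan_button_top","seat","small_box","vial","amber_bottle","label_roll"]:
        print(k,[(round(d["p"],2),np.round(np.array(d["rect"])*[512,384,512,384]).tolist()) for d in ctrl.trace(p,k)][:4] if k!="seat" else"",[(round(d["p"],2),np.round(np.array(d["position"])*[512,384],1).tolist()) for d in ctrl.mark_of(p,k)][:4])
E
```

```text
top 384.0207683759314 384.0207683759314 247.15270112371175 187.89725044025678 [0.47148965 0.02381548 1.08987976]
carton [(0.76, [272.0, 244.0, 49.0, 38.0]), (0.66, [248.0, 171.0, 49.0, 42.0]), (0.61, [297.0, 73.0, 54.0, 69.0])] [(0.88, [320.1, 109.5]), (0.76, [273.1, 193.2]), (0.76, [295.4, 258.9]), (0.49, [377.3, 223.3])]
reader [(0.94, [144.0, 129.0, 107.0, 48.0]), (0.32, [366.0, 208.0, 32.0, 31.0])] [(0.84, [186.9, 142.5])]
scan_button_top [(0.42, [155.0, 152.0, 15.0, 13.0])] [(0.48, [162.5, 155.7])]
seat  [(0.64, [206.5, 160.4]), (0.22, [272.5, 193.0])]
small_box [(0.98, [366.0, 206.0, 28.0, 33.0])] [(0.81, [376.5, 220.7]), (0.66, [269.5, 192.7])]
vial [(0.49, [158.0, 153.0, 12.0, 11.0])] [(0.61, [179.9, 235.1]), (0.58, [104.3, 193.3])]
amber_bottle [(0.69, [90.0, 187.0, 22.0, 13.0])] [(0.81, [105.5, 195.4])]
label_roll [(0.66, [356.0, 163.0, 28.0, 23.0])] [(0.64, [368.8, 173.6])]
scene 374.4661741646873 374.4661741646873 257.74732984152536 193.26390919748053 [1.35297443 0.14775374 0.57239858]
carton [(0.82, [204.0, 145.0, 46.0, 31.0]), (0.64, [91.0, 210.0, 91.0, 78.0]), (0.56, [202.0, 173.0, 57.0, 43.0])] [(0.89, [142.0, 254.1]), (0.76, [226.1, 165.8]), (0.75, [228.7, 202.0]), (0.51, [230.3, 196.3])]
reader [(0.82, [245.0, 212.0, 131.0, 48.0])] []
scan_button_top [] [(0.64, [351.3, 214.9])]
seat  [(0.77, [298.8, 222.0])]
small_box [(0.73, [130.0, 159.0, 14.0, 25.0])] [(0.65, [139.4, 175.7]), (0.53, [227.5, 195.7])]
vial [(0.63, [324.0, 167.0, 10.0, 20.0])] [(0.58, [331.6, 184.6])]
amber_bottle [(0.77, [408.0, 190.0, 21.0, 32.0])] [(0.58, [419.8, 216.9])]
label_roll [(0.69, [110.0, 188.0, 30.0, 25.0])] [(0.97, [127.6, 204.3])]
```

View pics/topcrop1.png

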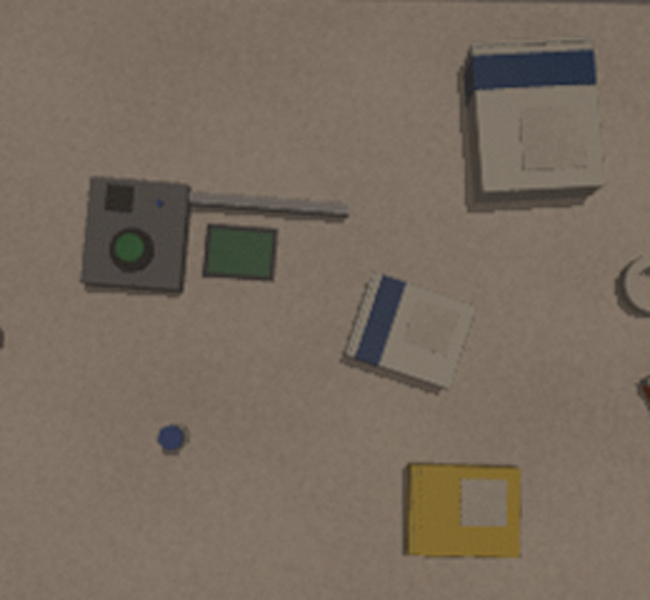

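View pics/scene1z.png

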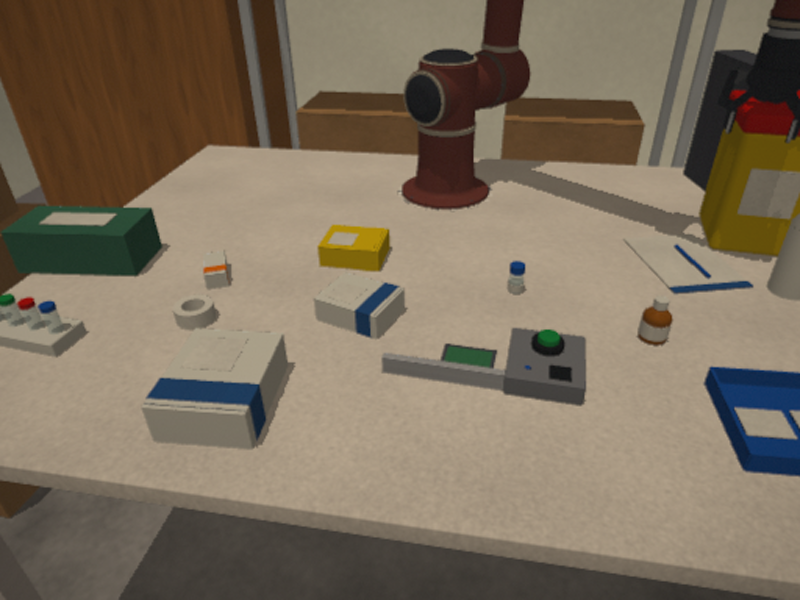

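View pics/top1z.png

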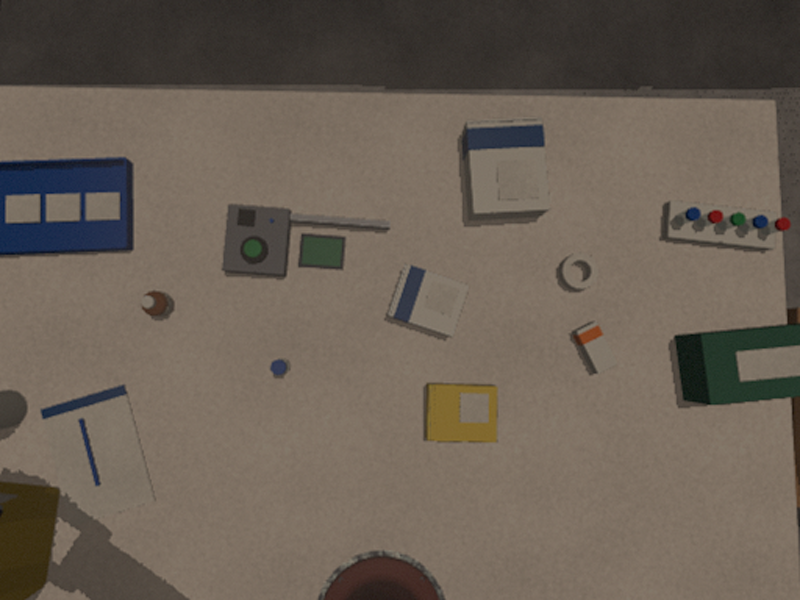

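Top picture: the carton candidates are the small blue-banded one at (273,192), the large blue-banded one at (322,109) and the yellow one at (295,261). The carton meant is the one at (273,192), because it is blue and the smaller of the two blues. The enlarged crop confirms the band sits on the side facing the reader. Next I'll fit the poses.

```bash
cat > h.py <<'E'
from station import ctrl
import cv2,numpy as np
from scipy.optimize import minimize
from scipy.spatial.transform import Rotation as Rn
def proj(p,X):
    c=X@np.array(p["R"]).T+np.array(p["t"]);return np.c_[p["fx"]*c[:,0]/c[:,2]+p["cx"],p["fy"]*c[:,1]/c[:,2]+p["cy"]]
def backp(p,uv,z):
    R=np.array(p["R"]);t=np.array(p["t"]);d=R.T@np.array([(uv[0]-p["cx"])/p["fx"],(uv[1]-p["cy"])/p["fy"],1]);o=-R.T@t
    return o+d*(z-o[2])/d[2]
def box(x0,x1,y0,y1,h): return np.array([[x,y,z] for x in(x0,x1) for y in(y0,y1) for z in(0,h)])
CAR=[box(-.048,.048,-.06,.06,.045)]
REA=[box(0,.012,-.18,0,.03),box(-.1,.02,0,.11,.035)]
S=8
def place(b,q):
    c,s=np.cos(q[2]),np.sin(q[2]);return b@np.array([[c,-s,0],[s,c,0],[0,0,1]]).T+[q[0],q[1],0]
def sil(p,bs,q):
    m=np.zeros((384*S//2,512*S//2),np.uint8)
    for b in bs:
        cv2.fillConvexPoly(m,cv2.convexHull(np.round((proj(p,place(b,q))+.5)*S/2*16-8).astype(np.int32)),1,shift=4)
    return cv2.resize(m.astype(np.float32),(512,384),interpolation=cv2.INTER_AREA)
def fit(pm,bs,q0):
    def cost(q):
        return sum(np.abs(sil(p,bs,q)-m).sum()/m.sum() for p,m in pm)
    best=None
    for _ in range(3):
        r=minimize(cost,q0,method="Nelder-Mead",options=dict(initial_simplex=np.array([q0]+[np.array(q0)+d for d in([.015,0,0],[0,.015,0],[0,0,.1])]),xatol=1e-4,fatol=1e-5,maxiter=300));q0=r.x
    return r.x,r.fun
def pick(p,name,pt=None):
    ds=ctrl.trace(p,name)
    if pt is None: return ds[0]["mask"].astype(np.float32)
    f=lambda d:np.hypot(*(np.array([d["rect"][0]+d["rect"][2]/2,d["rect"][1]+d["rect"][3]/2])*[512,384]-pt))
    return min(ds,key=f)["mask"].astype(np.float32)
def draw(p,items,im=None):
    im=p["frame"].copy() if im is None else im
    im=cv2.resize(im,None,fx=3,fy=3,interpolation=cv2.INTER_CUBIC)
    E=[(0,1),(0,2),(0,4),(1,3),(1,5),(2,3),(2,6),(3,7),(4,5),(4,6),(5,7),(6,7)]
    for bs,q,col in items:
        for b in bs:
            u=np.round((proj(p,place(b,q))+.5)*3*16).astype(int)
            for i,j in E: cv2.line(im,tuple(map(int,u[i])),tuple(map(int,u[j])),col,1,cv2.LINE_AA,4)
    return im
E
cat > meas.py <<'E'
from h import *
import sys
tag=sys.argv[1]
t=ctrl.get_image("top");s=ctrl.get_image("scene")
rt,rs=pick(t,"reader"),pick(s,"reader")
ct,cs=pick(t,"carton",(273,193)),pick(s,"carton",(230,195))
print(backp(t,(188,141),0),backp(t,(273,192),.02))
q0r=[backp(t,(188,141),0)[0],backp(t,(188,141),0)[1],-.08]
q0c=[*backp(t,(273,192),.02)[:2],-.37]
for n,pm in(("top",[(t,rt)]),("scene",[(s,rs)]),("both",[(t,rt),(s,rs)])):
    qr,f=fit(pm,REA,q0r);print("reader",n,qr.round(4),round(f,3))
for n,pm in(("top",[(t,ct)]),("scene",[(s,cs)]),("both",[(t,ct),(s,cs)])):
    qc,f=fit(pm,CAR,q0c);print("carton",n,qc.round(4),round(f,3))
a=draw(t,[(REA,qr,(0,255,255)),(CAR,qc,(0,0,255))])[300:750,400:1000];b=draw(s,[(REA,qr,(0,255,255)),(CAR,qc,(0,0,255))])[400:850,550:1200]
cv2.imwrite(f"pics/fit_t{tag}.png",a);cv2.imwrite(f"pics/fit_s{tag}.png",b)
np.save("qr.npy",qr)
for n,k in(("top",t),("scene",s)):
    m=ctrl.mark_of(k,"scan_button_top")
    if m: print("button",n,backp(k,np.array(m[0]["position"])*[512,384],.045))
E
python3 meas.py 1
```

```text
[0.70141367 0.16260344 0.        ] [ 0.55485755 -0.0796577   0.02      ]
reader top [ 0.6978  0.1666 -0.0656] 0.271
reader scene [ 0.6975  0.1694 -0.0493] 0.145
reader both [ 0.6976  0.1682 -0.0596] 0.424
carton top [ 0.5555 -0.0807 -0.3154] 0.04
carton scene [ 0.5559 -0.0792 -0.3203] 0.043
carton both [ 0.5557 -0.08   -0.3168] 0.091
button top [0.6404256  0.22963218 0.045     ]
button scene [0.62739151 0.22820138 0.045     ]
```

View pics/fit_t1.png

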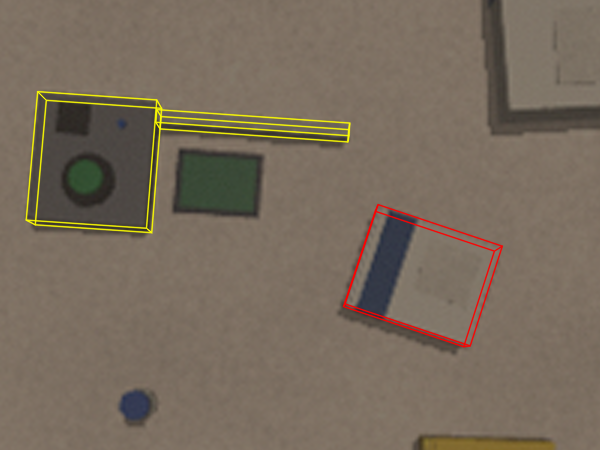

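View pics/fit_s1.png

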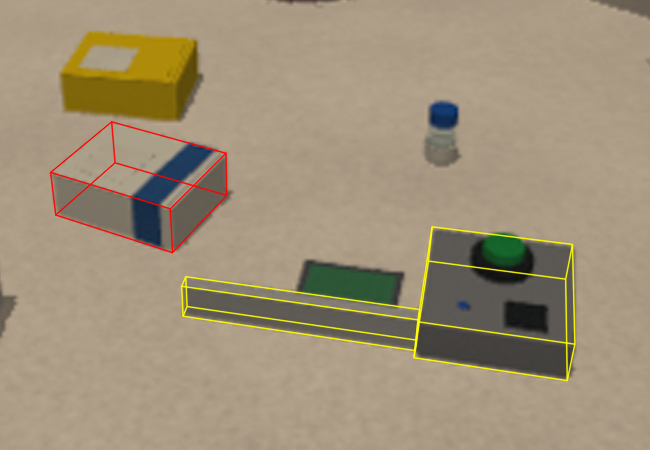

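The overlays match both pictures: carton at (0.556,-0.080) with yaw -0.317, reader corner at (0.698,0.168) with yaw about -0.06. Before moving off I'll check what is around the gripper.

```bash
python3 - <<'E'
from h import *
p=ctrl.get_image("wrist");cv2.imwrite("pics/w0.png",p["frame"])
print(np.round(p["hand_eye"],3))
t=ctrl.get_image("top");print(proj(t,np.array([[.267,.564,.231]])))
s=ctrl.get_image("scene");print(proj(s,np.array([[.267,.564,.231]])))
E
```

```text
[[ 0.001 -0.948 -0.317  0.08 ]
 [ 1.     0.001  0.    -0.001]
 [ 0.    -0.317  0.948 -0.142]
 [ 0.     0.     0.     1.   ]]
[[-17.44369089 316.45112398]]
[[482.25243518  91.89744201]]
```

View pics/w0.png

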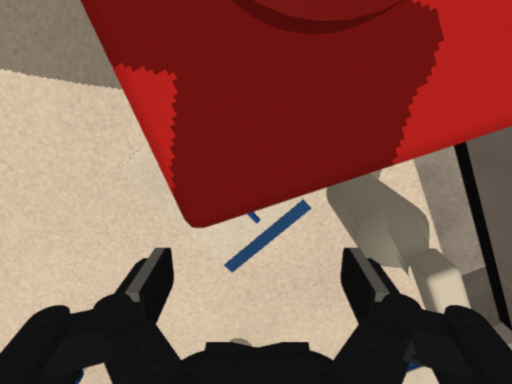

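The wrist view shows the red lid of the yellow bin at the top, towards -x/+y. Moving off towards +x/-y is clear, so I'll move first and turn later.

{"op": "carry_out", "data": {"series": [[0.6, -0.9, 0.2, 0, 0, 0, 1], [0.6, -0.95, 0.2, 0, 0, 0, 1], [0.6, -0.95, 0, 0, 0, 0, 0.6], [0.6, -0.95, 0, 0, 0, 0, 0.6], [0.6, -1, 0, 0, 0, -0.4, 0.6], [0.6, -1, 0, 0, 0, -0.6, 0.6], [0.4, -1, 0, 0, 0, -0.6, 0.6], [0.4, -1, 0, 0, 0, -0.6, 0.6], [0.4, -1, 0, 0, 0, -0.6, 0.6], [0.4, -1, 0, 0, 0, -0.6, 0.6], [0.4, -1, 0, 0, 0, -0.6, 0.6], [0.4, -1, 0, 0, 0, -0.6, 0.6]]}}

```text
t: 3.65
tool_pos: [0.4181, 0.2699, 0.2415]
tool_rot: [1.374, 2.825, 0.001]
contact_force: [1.1, -0.4, -0.4]
opening: 0.0513
```

{"op": "carry_out", "data": {"series": [[0.3, -1, 0, 0, 0, -0.6, 0.6], [0.3, -1, 0, 0, 0, -0.6, 0.6], [0.3, -1, 0, 0, 0, -0.6, 0.6], [0.3, -1, 0, 0, 0, -0.6, 0.6], [0.3, -1, 0, 0, 0, -0.6, 0.6], [0.3, -1, 0, 0, 0, -0.6, 0.6], [0.3, -1, 0, 0, 0, -0.6, 0.6], [0.3, -1, 0, 0, 0, -0.6, 0.6], [0.3, -1, 0, 0, 0, -0.6, 0.6], [0.3, -1, 0, 0, 0, -0.6, 0.6], [0.3, -1, 0, 0, 0, -0.6, 0.6], [0.3, -1, 0, 0, 0, -0.6, 0.6]]}}

```text
t: 4.85
tool_pos: [0.508, -0.0301, 0.2414]
tool_rot: [2.281, 2.16, 0.0]
contact_force: [-0.3, 0.6, 0.3]
opening: 0.051
```

{"op": "carry_out", "data": {"series": [[0.1, -0.97, 0, 0, 0, -0.4, 0.6], [0.1, -0.97, 0, 0, 0, -0.4, 0.6], [0.1, -0.97, 0, 0, 0, -0.4, 0.6], [0.1, -0.97, -0.2, 0, 0, -0.4, 0.6], [0.1, -0.97, -0.6, 0, 0, -0.4, 0.6], [0.1, -0.95, -0.8, 0, 0, -0.4, 0.6], [0, 0, -1, 0, 0, -0.2, 0.6], [0, 0, -1, 0, 0, 0, 0.6], [0, 0, -1, 0, 0, 0, 0.6], [0, 0, -1, 0, 0, 0, 0.6], [0, 0, -1, 0, 0, 0, 0.6], [0, 0, -0.5, 0, 0, 0, 0.6]]}}

```text
t: 6.05
tool_pos: [0.5213, -0.1734, 0.0613]
tool_rot: [-2.537, -1.847, 0.003]
contact_force: [-0.9, 0.7, -0.7]
opening: 0.051
```

```bash
python3 - <<'E'
from h import *
p=ctrl.get_image("wrist");t=ctrl.get_image("top")
cv2.imwrite("pics/w1.png",p["frame"]);cv2.imwrite("pics/t1.png",cv2.resize(t["frame"][60:300,110:430],None,fx=2.4,fy=2.4))
o=ctrl.get_obs();print(o["tool_pos"],o["tool_rot"],o["q"])
E
```

```text
[ 0.52129035 -0.17329885  0.0616532 ] [-2.53644516 -1.84703775  0.00319312] [-4.56442167e-01  4.52696083e-02  1.92012263e+00  1.90071157e-05
  1.18059988e+00 -1.44457287e-01]
```

View pics/w1.png

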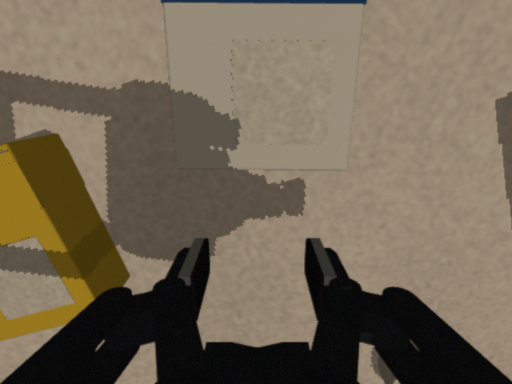

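View pics/t1.png

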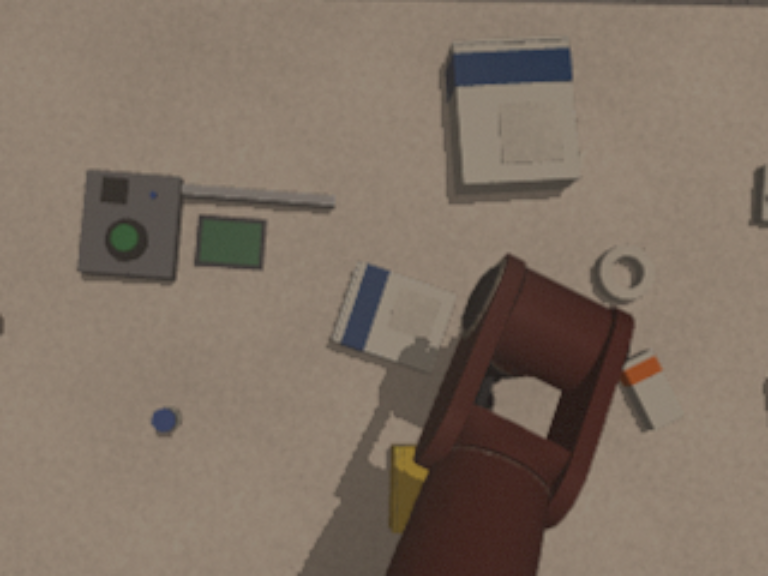

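The wrist view shows the carton's plain end straight ahead at row 168, spanning columns 177–348 and centred on the fingers. The yellow carton is clear to the left. I'll lower and push.

{"op": "carry_out", "data": {"series": [[0, 0, -1, 0, 0, 0, 0.6], [0, 0, -0.95, 0, 0, 0, 0.6], [0.1, 0.3, 0, 0, 0, 0, 0.6], [0.1, 0.3, 0, 0, 0, 0, 0.6], [0.1, 0.3, 0, 0, 0, 0, 0.6], [0.1, 0.3, 0, 0, 0, 0, 0.6], [0.1, 0.3, 0, 0, 0, 0, 0.6], [0.1, 0.3, 0, 0, 0, 0, 0.6], [0.1, 0.3, 0, 0, 0, 0, 0.6], [0.1, 0.3, 0, 0, 0, 0, 0.6]]}}

```text
t: 7.15
tool_pos: [0.5431, -0.1135, 0.0152]
tool_rot: [2.539, 1.849, -0.0]
contact_force: [-0.8, -1.4, 0.2]
opening: 0.0515
```

```bash
python3 - <<'E'
from h import *
p=ctrl.get_image("wrist");t=ctrl.get_image("top")
cv2.imwrite("pics/w2.png",p["frame"]);cv2.imwrite("pics/t2.png",cv2.resize(t["frame"][60:300,110:430],None,fx=2.4,fy=2.4))
o=ctrl.get_obs();print(o["tool_pos"],o["tool_rot"],o["contact_force"])
E
```

```text
[ 0.54287392 -0.11275105  0.01482559] [-2.53789917e+00 -1.85005408e+00 -5.65023500e-04] [-0.08386377 -0.02573915  0.52923172]
```

View pics/w2.png

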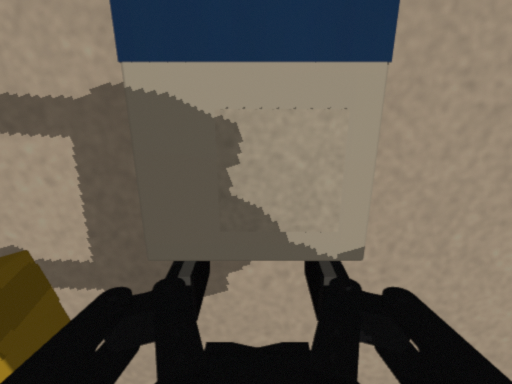

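View pics/t2.png

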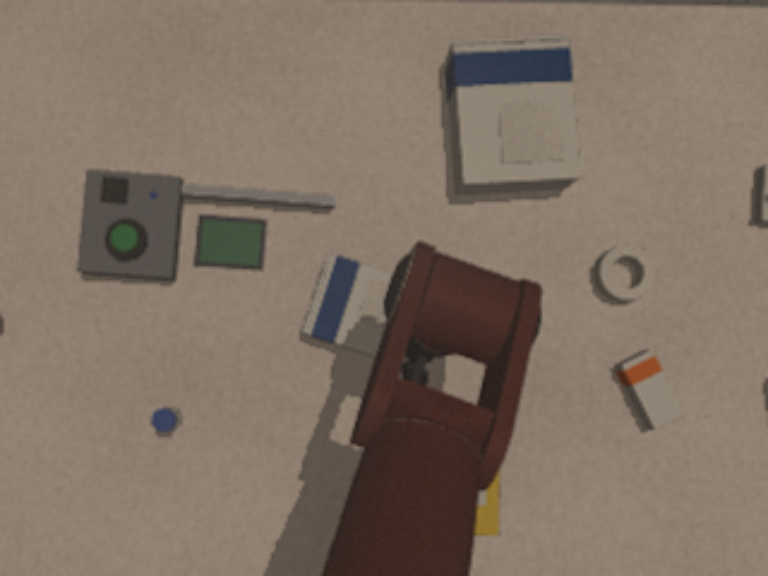

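Contact is square. I'll continue, turning gradually.

{"op": "carry_out", "data": {"series": [[0.12, 0.3, 0, 0, 0, 0, 0.6], [0.12, 0.3, 0, 0, 0, 0, 0.6], [0.12, 0.3, 0, 0, 0, 0, 0.6], [0.12, 0.3, 0, 0, 0, 0, 0.6], [0.12, 0.3, 0, 0, 0, 0, 0.6], [0.12, 0.3, 0, 0, 0, 0, 0.6], [0.12, 0.3, 0, 0, 0, 0, 0.6], [0.12, 0.3, 0, 0, 0, 0, 0.6], [0.13, 0.29, 0, 0, 0, 0.21, 0.6], [0.13, 0.29, 0, 0, 0, 0.21, 0.6], [0.13, 0.29, 0, 0, 0, 0.21, 0.6], [0.13, 0.29, 0, 0, 0, 0.21, 0.6]]}}

```text
t: 8.45
tool_pos: [0.5801, -0.0245, 0.0151]
tool_rot: [2.458, 1.956, 0.0]
contact_force: [-1.1, -1.2, 0.1]
opening: 0.0515
```

{"op": "carry_out", "data": {"series": [[0.13, 0.29, 0, 0, 0, 0.21, 0.6], [0.13, 0.29, 0, 0, 0, 0.21, 0.6], [0.13, 0.29, 0, 0, 0, 0.21, 0.6], [0.13, 0.29, 0, 0, 0, 0.21, 0.6], [0.13, 0.29, 0, 0, 0, 0.21, 0.6]]}}

```text
t: 8.95
tool_pos: [0.5963, 0.0118, 0.0151]
tool_rot: [2.352, 2.083, 0.0]
contact_force: [-0.1, -0.5, -1.2]
opening: 0.0515
```

```bash
python3 - <<'E'
from h import *
p=ctrl.get_image("wrist");t=ctrl.get_image("top")
cv2.imwrite("pics/w3.png",p["frame"]);cv2.imwrite("pics/t3.png",cv2.resize(t["frame"][60:300,110:430],None,fx=2.4,fy=2.4))
o=ctrl.get_obs();print(o["tool_pos"],o["tool_rot"],o["contact_force"])
E
```

```text
[0.59655357 0.01229542 0.01520872] [-2.35210383e+00 -2.08247653e+00 -1.23036674e-03] [-0.72375721  0.42442966 -0.59994735]
```

View pics/w3.png

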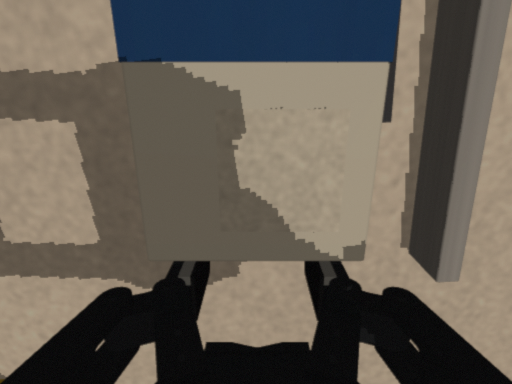

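View pics/t3.png

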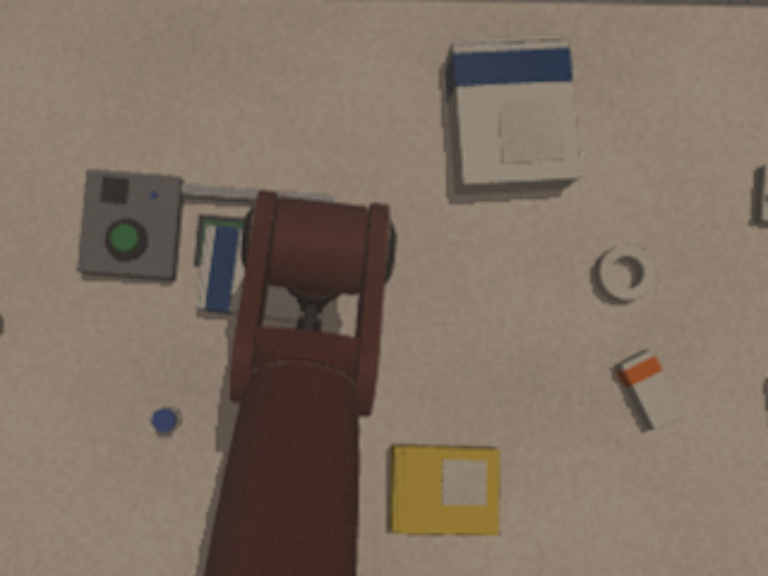

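{"op": "carry_out", "data": {"series": [[0.16, 0.28, 0, 0, 0, 0.21, 0.6], [0.16, 0.28, 0, 0, 0, 0.21, 0.6], [0.14, 0.28, 0, 0, 0, 0.2, 0.6], [0, 0, 0, 0, 0, 0, 0.6]]}}

```text
t: 9.45
tool_pos: [0.6081, 0.0333, 0.0152]
tool_rot: [-2.287, -2.154, -0.001]
contact_force: [-1.1, -0.5, -0.0]
opening: 0.0512
```

```bash
python3 - <<'E'
from h import *
p=ctrl.get_image("wrist")
cv2.imwrite("pics/w4.png",p["frame"])
o=ctrl.get_obs();print(o["tool_pos"],o["tool_rot"],o["contact_force"])
E
```

```text
[0.6078633  0.03286581 0.01510935] [-2.28720452e+00 -2.15361606e+00 -6.87436617e-04] [-0.554239   -0.35357676 -0.11004507]
```

View pics/w4.png

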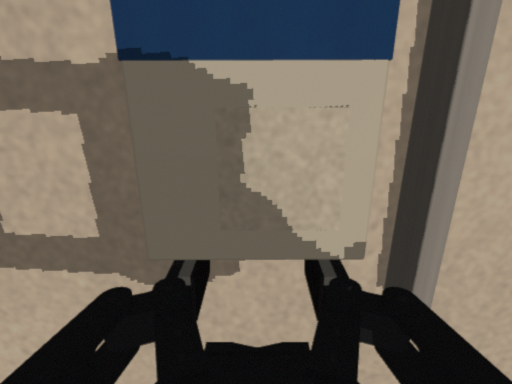

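{"op": "carry_out", "data": {"series": [[-0.05, -0.6, 0, 0, 0, 0, 0.6], [-0.05, -0.6, 0, 0, 0, 0, 0.6], [0, 0, 1, 0, 0, 0.3, 0.8], [-0.2, 0, 1, 0, 0, 1, 0.8], [-0.2, 0.2, 1, 0, 0, 1, 0.8], [-0.25, 0.3, 1, 0, 0, 1, 0.8], [-0.25, 0.3, 0, 0, 0, 1, 0.8], [-0.25, 0.3, 0, 0, 0, 1, 0.8], [-0.25, 0.3, 0, 0, 0, 1, 0.8], [-0.25, 0.3, 0, 0, 0, 1, 0.8], [-0.25, 0.3, 0, 0, 0, 1, 0.8], [-0.25, 0.3, 0, 0, 0, 1, 0.8]]}}

```text
t: 10.7
tool_pos: [0.5509, 0.0584, 0.115]
tool_rot: [1.076, 2.951, -0.0]
contact_force: [-1.0, -0.8, 1.1]
opening: 0.0684
```

{"op": "carry_out", "data": {"series": [[-0.3, 0.35, 0, 0, 0, 1, 0.8], [-0.3, 0.35, 0, 0, 0, 1, 0.8], [-0.3, 0.35, 0, 0, 0, 1, 0.8], [-0.3, 0.35, 0, 0, 0, 1, 0.8], [-0.3, 0.3, 0, 0, 0, 1, 0.8], [-0.3, 0.2, 0, 0, 0, 1, 0.8], [-0.3, 0.1, 0, 0, 0, 0.4, 0.8], [0, 0, 0, 0, 0, 0, 0.8]]}}

```text
t: 11.5
tool_pos: [0.4982, 0.1087, 0.1149]
tool_rot: [-0.099, -3.14, 0.0]
contact_force: [0.0, -0.3, 0.4]
opening: 0.0683
```

```bash
python3 - <<'E'
from h import *
p=ctrl.get_image("wrist");t=ctrl.get_image("top")
cv2.imwrite("pics/w5.png",p["frame"]);cv2.imwrite("pics/t5.png",cv2.resize(t["frame"][60:300,110:430],None,fx=2.4,fy=2.4))
o=ctrl.get_obs();print(o["tool_pos"],o["tool_rot"],o["contact_force"],o["q"])
r=o["tool_rot"];print("tool y deg",2*np.degrees(np.arctan2(r[1],r[0]))-90)
E
```

```text
[0.49899507 0.10874964 0.11514507] [ 1.00192445e-01  3.13950787e+00 -2.87718992e-04] [ 0.58171465 -0.75265524 -0.39786525] [ 6.89052834e-02 -1.21442515e-01  1.98315149e+00 -2.41394227e-04
  1.27941816e+00 -1.43801656e+00]
tool y deg 86.34423177354307
```

View pics/w5.png

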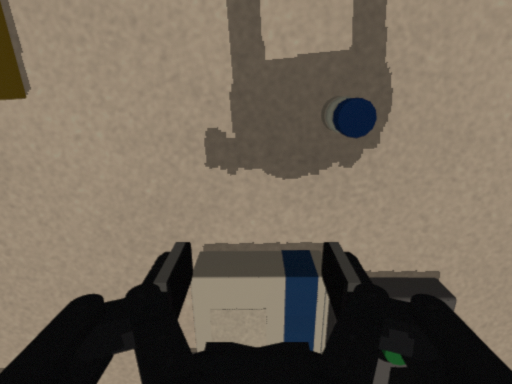

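View pics/t5.png

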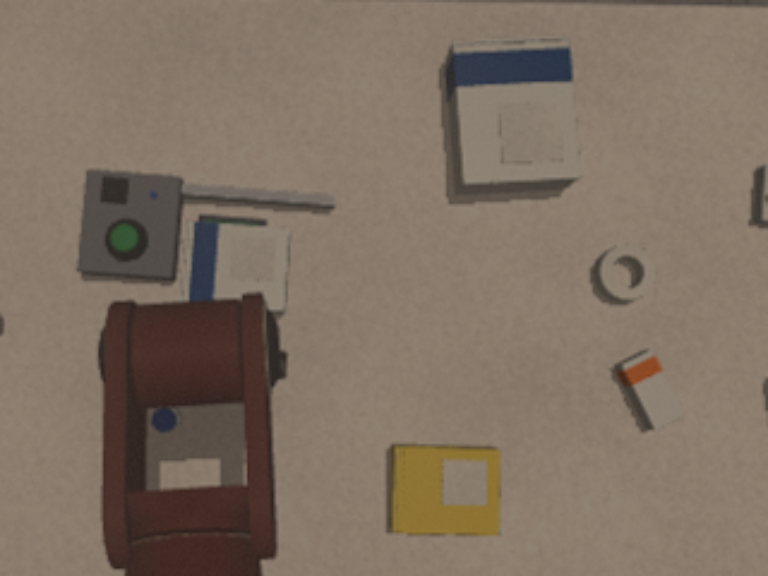

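{"op": "carry_out", "data": {"series": [[0, 0, -1, 0, 0, 0, 0.8], [0, 0, -1, 0, 0, 0, 0.8], [0, 0, -1, 0, 0, 0, 0.8], [0, 0, -1, 0, 0, 0, 0.8], [0.32, -0.02, 0, 0, 0, 0, 0.8], [0.32, -0.02, 0, 0, 0, 0, 0.8], [0.32, -0.02, 0, 0, 0, 0, 0.8], [0.32, -0.02, 0, 0, 0, 0, 0.8], [0.32, -0.02, 0, 0, 0, 0, 0.8], [0.3, -0.02, 0, 0, 0, 0, 0.8], [0.2, -0.02, 0, 0, 0, 0, 0.8]]}}

```text
t: 12.7
tool_pos: [0.5524, 0.1062, 0.0155]
tool_rot: [0.097, 3.139, 0.0]
contact_force: [-0.0, -0.0, 0.0]
opening: 0.0687
```

{"op": "carry_out", "data": {"series": [[0.2, -0.01, 0, 0, 0, 0, 0.8], [0.2, -0.01, 0, 0, 0, 0, 0.8], [0.2, -0.01, 0, 0, 0, 0, 0.8], [0.2, -0.01, 0, 0, 0, 0, 0.8], [0.16, -0.01, 0, 0, 0, 0, 0.8], [0, 0, 0, 0, 0, 0, 0.8]]}}

```text
t: 13.3
tool_pos: [0.576, 0.1049, 0.0151]
tool_rot: [0.097, 3.139, 0.0]
contact_force: [0.4, 0.1, -0.2]
opening: 0.0687
```

```bash
python3 - <<'E'
from h import *
t=ctrl.get_image("top");s=ctrl.get_image("scene")
cv2.imwrite("pics/s6.png",cv2.resize(s["frame"][130:290,160:420],None,fx=3,fy=3));cv2.imwrite("pics/t6.png",cv2.resize(t["frame"][100:260,120:300],None,fx=3.6,fy=3.6))
o=ctrl.get_obs();print(o["tool_pos"],o["tool_rot"],o["contact_force"])
E
```

```text
[0.57565701 0.10495095 0.01517086] [9.70802744e-02 3.13937184e+00 7.62925225e-05] [-0.2498999 -0.5950304 -0.6364949]
```

View pics/s6.png

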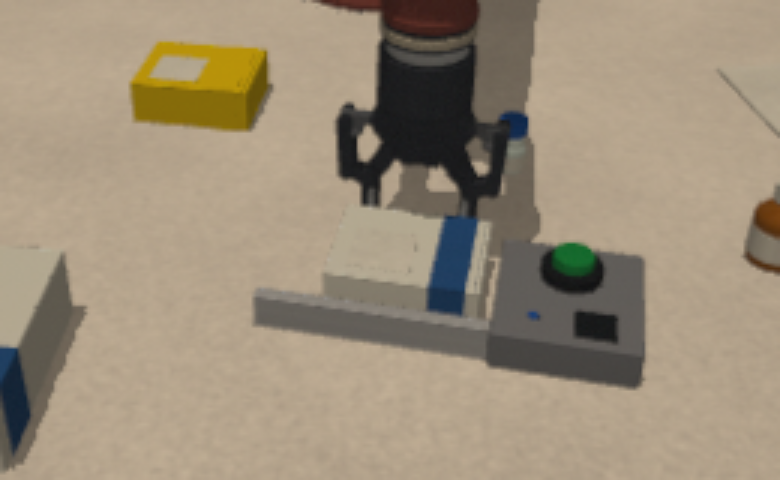

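View pics/t6.png

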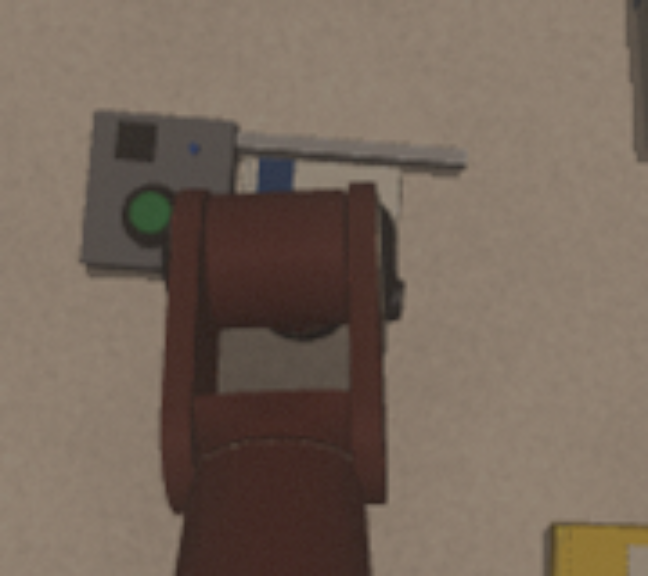

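{"op": "carry_out", "data": {"series": [[0.08, 0, 0, 0, 0, 0, 0.8], [0.08, -0.01, 0, 0, 0, 0, 0.8], [0.08, 0, 0, 0, 0, 0, 0.8], [0.04, 0, 0, 0, 0, 0, 0.8], [0, 0, 0, 0, 0, 0, 0.8]]}}

```text
t: 13.9
tool_pos: [0.5825, 0.1047, 0.0151]
tool_rot: [0.097, 3.14, -0.0]
contact_force: [0.1, -0.2, -0.1]
opening: 0.0679
```

{"op": "carry_out", "data": {"series": [[0.04, 0, 0, 0, 0, 0, 0.8], [0.04, 0, 0, 0, 0, 0, 0.8], [0, 0, 0, 0, 0, 0, 0.8]]}}

```text
t: 14.2
tool_pos: [0.5845, 0.1047, 0.015]
tool_rot: [0.097, 3.14, 0.0]
contact_force: [-1.0, -0.1, 0.3]
opening: 0.0686
```

{"op": "carry_out", "data": {"series": [[0.04, 0, 0, 0, 0, 0, 0.8], [0.04, 0, 0, 0, 0, 0, 0.8]]}}

```text
t: 14.4
tool_pos: [0.5861, 0.1047, 0.015]
tool_rot: [-0.097, -3.139, -0.0]
contact_force: [-5.5, -0.0, 3.5]
opening: 0.0682
```

{"op": "carry_out", "data": {"series": [[0.04, 0, 0, 0, 0, 0, 0.8], [0, 0, 0, 0, 0, 0, 0.8]]}}

```text
t: 14.6
tool_pos: [0.586, 0.1048, 0.0149]
tool_rot: [-0.097, -3.136, 0.0]
contact_force: [-7.2, -0.4, 4.5]
opening: 0.0683
```

{"op": "carry_out", "data": {"series": [[0.04, 0, 0, 0, 0, 0, 0.8], [0, 0, 0, 0, 0, 0, 0.8]]}}

```text
t: 14.8
tool_pos: [0.586, 0.1048, 0.0148]
tool_rot: [-0.098, -3.134, 0.0]
contact_force: [-10.2, 0.4, 6.5]
opening: 0.0686
```

The carton is against the fence with about 10 N on it. Next I'll back off and go round to the -y end.

{"op": "carry_out", "data": {"series": [[-0.2, 0, 0, 0, 0, 0, 0.8], [-0.8, 0, 0, 0, 0, 0, 0.8], [0, 0, 1, 0, 0, 0, 0.45], [0, 0, 1, 0, 0, 0, 0.45], [0, 0, 1, 0, 0, 0, 0.45], [0, 0, 1, 0, 0, -1, 0.45], [0.2, -0.25, 0, 0, 0, -1, 0.45], [0.2, -0.25, 0, 0, 0, -1, 0.45], [0.2, -0.25, 0, 0, 0, -1, 0.45], [0.2, -0.25, 0, 0, 0, -1, 0.45], [0.2, -0.25, 0, 0, 0, -1, 0.45], [0.2, -0.25, 0, 0, 0, -1, 0.45]]}}

```text
t: 16.0
tool_pos: [0.594, 0.0669, 0.1153]
tool_rot: [1.173, 2.912, 0.001]
contact_force: [-0.1, -0.1, -0.1]
opening: 0.0383
```

{"op": "carry_out", "data": {"series": [[0.2, -0.25, 0, 0, 0, -1, 0.45], [0.2, -0.25, 0, 0, 0, -1, 0.45], [0.2, -0.25, 0, 0, 0, -1, 0.45], [0.2, -0.25, 0, 0, 0, -1, 0.45], [0.2, -0.25, 0, 0, 0, -1, 0.45], [0.2, -0.25, 0, 0, 0, -1, 0.45], [0.2, -0.25, 0, 0, 0, -1, 0.45], [0.2, -0.25, 0, 0, 0, -1, 0.45], [0.2, -0.25, 0, 0, 0, -0.7, 0.45], [0.16, -0.2, 0, 0, 0, 0, 0.45], [0, 0, 0, 0, 0, 0, 0.45]]}}

```text
t: 17.1
tool_pos: [0.6429, 0.0053, 0.1152]
tool_rot: [2.287, 2.153, 0.001]
contact_force: [0.1, -0.4, -1.3]
opening: 0.0386
```

```bash
python3 - <<'E'
from h import *
o=ctrl.get_obs();print(o["tool_pos"],o["tool_rot"],o["contact_force"])
r=o["tool_rot"];print("tool y deg",2*np.degrees(np.arctan2(r[1],r[0]))-90)
t=ctrl.get_image("top");s=ctrl.get_image("scene");w=ctrl.get_image("wrist")
cv2.imwrite("pics/s7.png",cv2.resize(s["frame"][180:280,220:400],None,fx=4.4,fy=4.4,interpolation=3));cv2.imwrite("pics/t7.png",cv2.resize(t["frame"][100:260,120:300],None,fx=3.6,fy=3.6))
cv2.imwrite("pics/w7.png",w["frame"])
E
```

```text
[0.64293517 0.00534025 0.11522812] [2.28662104e+00 2.15289809e+00 1.05064144e-03] [ 0.09772823 -0.44623936 -1.26916282]
tool y deg -3.4505740005564007
```

View pics/s7.png

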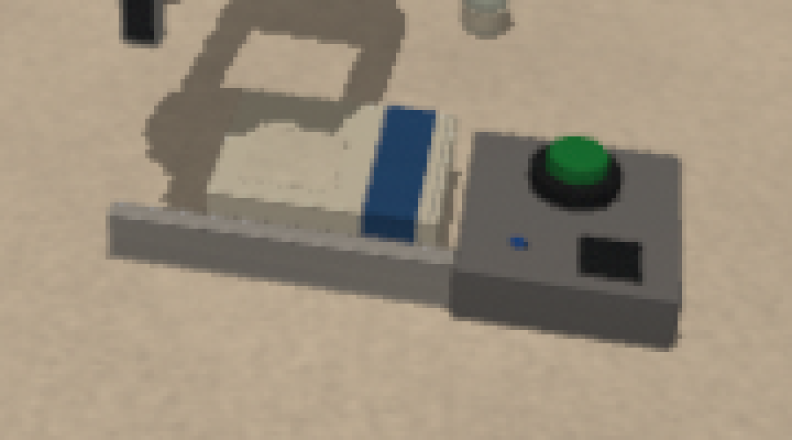

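View pics/w7.png

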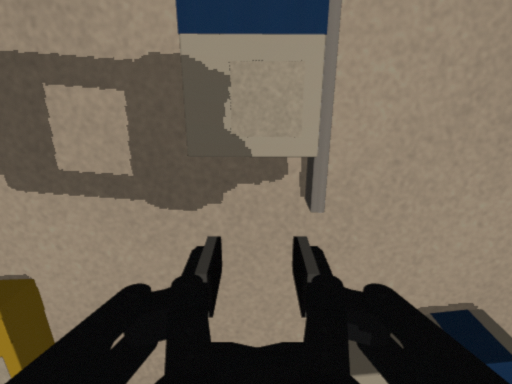

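{"op": "carry_out", "data": {"series": [[0, 0, -1, 0, 0, 0, 0.45], [0, 0, -1, 0, 0, 0, 0.45], [0, 0, -1, 0, 0, 0, 0.45], [0, 0, -1, 0, 0, 0, 0.45], [0.02, 0.3, 0, 0, 0, 0, 0.45], [0.02, 0.3, 0, 0, 0, 0, 0.45], [0, 0.2, 0, 0, 0, 0, 0.45], [0, 0.15, 0, 0, 0, 0, 0.45], [0, 0.1, 0, 0, 0, 0, 0.45], [0, 0.1, 0, 0, 0, 0, 0.45], [0, 0, 0, 0, 0, 0, 0.45]]}}

```text
t: 18.35
tool_pos: [0.6437, 0.0349, 0.0157]
tool_rot: [2.288, 2.152, 0.001]
contact_force: [0.2, -0.1, 0.3]
opening: 0.0387
```

{"op": "carry_out", "data": {"series": [[0.01, 0.08, 0, 0, 0, 0, 0.45], [0, 0.08, 0, 0, 0, 0, 0.45], [0, 0, 0, 0, 0, 0, 0.45]]}}

```text
t: 18.65
tool_pos: [0.6436, 0.0388, 0.0151]
tool_rot: [2.288, 2.153, 0.0]
contact_force: [0.7, -1.1, 1.6]
opening: 0.0384
```

{"op": "carry_out", "data": {"series": [[0, 0.04, 0, 0, 0, 0, 0.45], [0, 0.04, 0, 0, 0, 0, 0.45], [0, 0, 0, 0, 0, 0, 0.45]]}}

```text
t: 18.95
tool_pos: [0.6435, 0.0408, 0.015]
tool_rot: [-2.288, -2.153, -0.0]
contact_force: [-0.1, -0.9, 0.6]
opening: 0.0386
```

{"op": "carry_out", "data": {"series": [[0, 0.04, 0, 0, 0, 0, 0.45], [0, 0, 0, 0, 0, 0, 0.45]]}}

```text
t: 19.15
tool_pos: [0.6435, 0.0418, 0.015]
tool_rot: [-2.288, -2.153, -0.0]
contact_force: [0.0, -1.0, 0.7]
opening: 0.0387
```

{"op": "carry_out", "data": {"series": [[0, 0.04, 0, 0, 0, 0, 0.45], [0, 0, 0, 0, 0, 0, 0.45]]}}

```text
t: 19.35
tool_pos: [0.6434, 0.0419, 0.015]
tool_rot: [2.288, 2.152, -0.002]
contact_force: [-0.7, -4.4, 1.6]
opening: 0.038
```

{"op": "carry_out", "data": {"series": [[0, 0.04, 0, 0, 0, 0, 0.45], [0, 0, 0, 0, 0, 0, 0.45]]}}

```text
t: 19.55
tool_pos: [0.6433, 0.042, 0.0151]
tool_rot: [2.287, 2.151, -0.004]
contact_force: [-1.2, -8.0, 2.1]
opening: 0.0387
```

Stopped against the housing at 8 N. I'll back off and check the fit.

{"op": "carry_out", "data": {"series": [[0, -0.15, 0, 0, 0, 0, 0.45], [0, -0.7, 0, 0, 0, 0, 0.45], [0, -0.7, 0, 0, 0, 0, 0], [0, 0, 1, 0, 0, 0, 0], [-0.3, -0.5, 1, 0, 0, 0, 0], [-0.3, -1, 1, 0, 0, 0, 0], [-0.3, -1, 1, 0, 0, 0, 0], [-0.3, -1, 1, 0, 0, 0, 0], [-0.3, -1, 0, 0, 0, 0, 0], [0, 0, 0, 0, 0, 0, 0]]}}

```text
t: 20.55
tool_pos: [0.6059, -0.1113, 0.1415]
tool_rot: [2.291, 2.146, 0.001]
contact_force: [-0.5, 0.3, 0.1]
opening: -0.0001
```

```bash
cat > meas2.py <<'E'
from h import *
import sys
tag=sys.argv[1]
o=ctrl.get_obs()
t=ctrl.get_image("top");s=ctrl.get_image("scene");w=ctrl.get_image("wrist")
print(o["tool_pos"],o["tool_rot"])
qr=np.load("qr.npy");c,sn=np.cos(qr[2]),np.sin(qr[2])
seat=[qr[0]-.048*c+.06*sn,qr[1]-.048*sn-.06*c,qr[2]]
print("seat",np.round(seat,4))
for n,p in(("top",t),("scene",s)):
  try:
    u=proj(p,np.array([[seat[0],seat[1],.0225]]))[0]
    q,f=fit([(p,pick(p,"carton",u))],CAR,seat);d=q[:2]-np.array(seat[:2])
    print("carton",n,q.round(4),round(f,3),"in reader frame off mm",np.round(1000*np.array([c*d[0]+sn*d[1],-sn*d[0]+c*d[1]]),1),"dyaw",round(q[2]-qr[2],3))
  except Exception as e: print(n,e)
  im=draw(p,[(REA,qr,(0,255,255)),(CAR,seat,(0,0,255))]); k=p["frame"]
  u=(u*3).astype(int);
  cv2.imwrite(f"pics/f_{n}{tag}.png",im[u[1]-200:u[1]+200,u[0]-300:u[0]+300])
  u//=3;cv2.imwrite(f"pics/raw_{n}{tag}.png",cv2.resize(k[u[1]-50:u[1]+50,u[0]-70:u[0]+90],None,fx=5,fy=5,interpolation=3))
  m=ctrl.mark_of(p,"scan_button_top")
  if m: print("button",n,np.round(np.array(m[0]["position"])*[512,384],1),backp(p,np.array(m[0]["position"])*[512,384],.045),m[0]["p"])
cv2.imwrite(f"pics/w{tag}.png",w["frame"])
E
python3 meas2.py 8
```

```text
[ 0.60585388 -0.1113105   0.14151471] [2.29081885e+00 2.14624844e+00 1.10450562e-03]
seat [ 0.6461  0.1112 -0.0596]
carton top [ 0.6454  0.1103 -0.0659] 0.033 in reader frame off mm [-0.6 -0.9] dyaw -0.006
button top [157.9 157.9] [0.64416401 0.23792827 0.045     ] 0.62
carton scene [ 0.6126  0.113  -0.0586] 0.295 in reader frame off mm [-33.5  -0.3] dyaw 0.001
button scene [353.3 215. ] [0.62899209 0.23514798 0.045     ] 0.42
```

View pics/raw_top8.png

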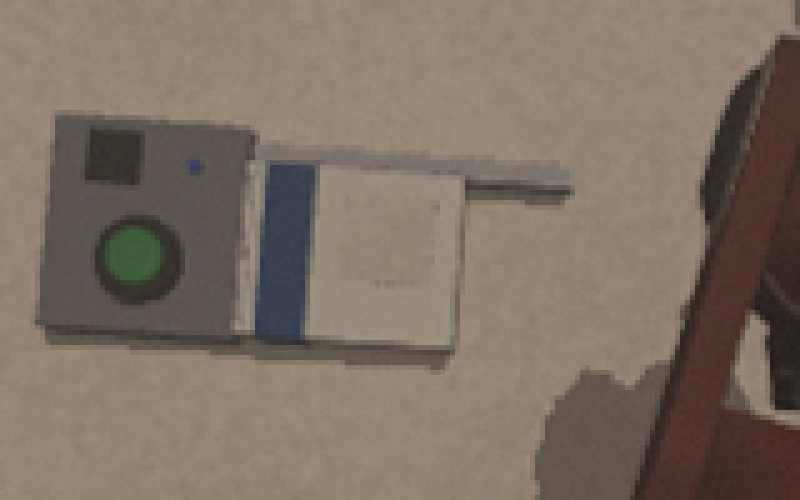

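View pics/raw_scene8.png

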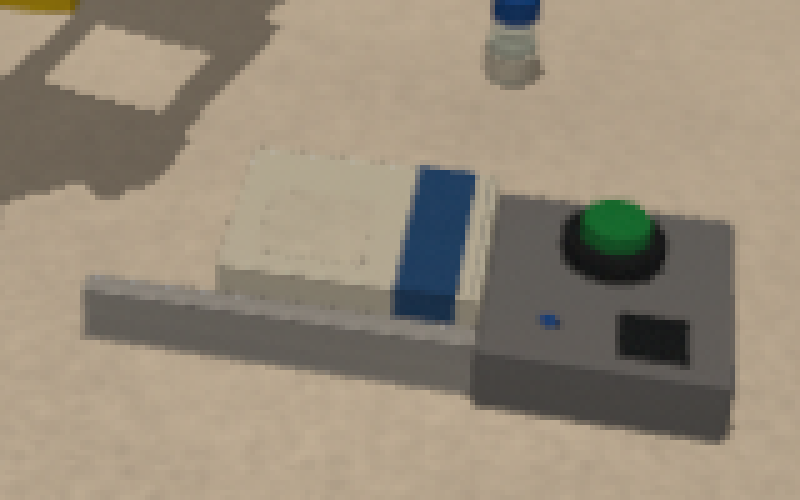

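View pics/w8.png

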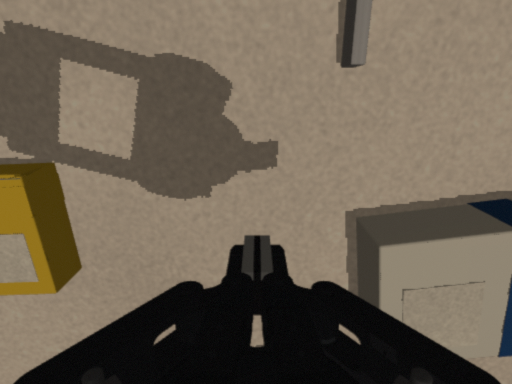

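The carton is seated: the top-view fit is within 1 mm and 0.006 rad of the seat. The scene-view fit is spoiled because the fence hides part of the carton, but its picture agrees. One more light nudge at the fence side will make sure, then the button.

{"op": "carry_out", "data": {"series": [[-0.15, 0.56, 0, 0, 0, 0.98, 0.6], [-0.15, 0.56, 0, 0, 0, 0.98, 0.6], [-0.15, 0.56, 0, 0, 0, 0.98, 0.6], [-0.15, 0.56, 0, 0, 0, 0.98, 0.6], [-0.15, 0.56, 0, 0, 0, 0.98, 0.6], [-0.15, 0.56, 0, 0, 0, 0.98, 0.6], [-0.15, 0.56, 0, 0, 0, 0.98, 0.6], [-0.15, 0.56, 0, 0, 0, 0.98, 0.6], [-0.15, 0.56, 0, 0, 0, 0.98, 0.6], [-0.15, 0.56, 0, 0, 0, 0.98, 0.6], [-0.15, 0.56, 0, 0, 0, 0.98, 0.6], [-0.15, 0.56, 0, 0, 0, 0.98, 0.6]]}}

```text
t: 22.1
tool_pos: [0.5607, 0.0617, 0.1398]
tool_rot: [-0.702, -3.062, -0.0]
contact_force: [0.1, 0.4, 0.5]
opening: 0.0513
```

{"op": "carry_out", "data": {"series": [[-0.15, 0.6, 0, 0, 0, 0.98, 0.6], [-0.15, 0.6, 0, 0, 0, 0.98, 0.6], [-0.15, 0.6, 0, 0, 0, 0.98, 0.6], [-0.15, 0.6, 0, 0, 0, 1, 0.6], [0, 0, -1, 0, 0, 0, 0.6], [0, 0, -1, 0, 0, 0, 0.6], [0, 0, -1, 0, 0, 0, 0.6], [0, 0, -1, 0, 0, 0, 0.6], [0, 0, -1, 0, 0, 0, 0.6], [0, 0, 0, 0, 0, 0, 0.6]]}}

```text
t: 23.1
tool_pos: [0.5423, 0.1208, 0.0108]
tool_rot: [-0.095, -3.132, 0.001]
contact_force: [-0.7, 0.1, -0.3]
opening: 0.0514
```

```bash
python3 - <<'E'
from h import *
o=ctrl.get_obs();print(o["tool_pos"],o["contact_force"])
r=o["tool_rot"];print("tool y deg",2*np.degrees(np.arctan2(r[1],r[0]))-90)
E
```

```text
[0.54228568 0.12075007 0.01078017] [-0.69863573  0.11720691 -0.33828659]
tool y deg -273.47944968425656
```

{"op": "carry_out", "data": {"series": [[0.36, -0.05, 0.1, 0, 0, 0, 0.6], [0.36, -0.05, 0, 0, 0, 0, 0.6], [0.36, -0.05, 0, 0, 0, 0, 0.6], [0.3, -0.05, 0, 0, 0, 0, 0.6], [0.1, 0, 0, 0, 0, 0, 0.6], [0.06, 0, 0, 0, 0, 0, 0.6], [0, 0, 0, 0, 0, 0, 0.6]]}}

```text
t: 23.8
tool_pos: [0.5846, 0.1154, 0.0175]
tool_rot: [-0.097, -3.14, 0.0]
contact_force: [0.7, -0.2, -0.4]
opening: 0.0513
```

{"op": "carry_out", "data": {"series": [[0.04, 0, 0, 0, 0, 0, 0.6], [0.04, 0, 0, 0, 0, 0, 0.6], [0, 0, 0, 0, 0, 0, 0.6]]}}

```text
t: 24.1
tool_pos: [0.586, 0.1154, 0.0173]
tool_rot: [-0.097, -3.139, 0.0]
contact_force: [-2.6, -0.9, -0.2]
opening: 0.051
```

{"op": "carry_out", "data": {"series": [[0.04, 0, 0, 0, 0, 0, 0.6], [0, 0, 0, 0, 0, 0, 0.6]]}}

```text
t: 24.3
tool_pos: [0.5868, 0.1155, 0.0173]
tool_rot: [-0.097, -3.138, 0.0]
contact_force: [-3.8, 0.1, 2.6]
opening: 0.0513
```

{"op": "carry_out", "data": {"series": [[0.04, 0, 0, 0, 0, 0, 0.6], [0, 0, 0, 0, 0, 0, 0.6]]}}

```text
t: 24.5
tool_pos: [0.5868, 0.1155, 0.0173]
tool_rot: [-0.097, -3.135, 0.0]
contact_force: [-7.5, -0.4, 5.7]
opening: 0.0512
```

{"op": "carry_out", "data": {"series": [[-0.15, 0, 0, 0, 0, 0, 0.6], [-0.7, 0, 0, 0, 0, 0, 0.6], [-0.7, 0, 0, 0, 0, 0, 0], [0, 0, 1, 0, 0, 0, 0], [0, 0, 1, 0, 0, 0, 0], [0, 0, 1, 0, 0, 0, 0], [0, 0, 1, 0, 0, 0, 0], [-0.6, -0.2, 1, 0, 0, 0, 0], [-0.8, -0.2, 0, 0, 0, 0, 0], [-0.8, -0.2, 0, 0, 0, 0, 0], [0, 0, 0, 0, 0, 0, 0]]}}

```text
t: 25.6
tool_pos: [0.4938, 0.1003, 0.1427]
tool_rot: [0.097, 3.139, 0.0]
contact_force: [0.7, 0.7, -0.4]
opening: 0.0003
```

```bash
python3 meas2.py 9
python3 - <<'E'
from h import *
# button: fit green blob centroid in top & scene, triangulate
A=[];b=[]
for n in("top","scene"):
    p=ctrl.get_image(n);h=cv2.cvtColor(p["frame"],cv2.COLOR_BGR2HSV)
    m=cv2.inRange(h,(45,120,40),(80,255,255))
    k,l,st,ce=cv2.connectedComponentsWithStats(m)
    for i in range(1,k):
        if st[i,4]>25: print(n,st[i],ce[i], [backp(p,ce[i],z).round(4).tolist() for z in(.045,.05)])
E
```

```text
[0.49384668 0.10030321 0.1426615 ] [9.71422621e-02 3.13861341e+00 1.78476990e-04]
seat [ 0.6461  0.1112 -0.0596]
carton top [ 0.6459  0.1104 -0.0531] 0.04 in reader frame off mm [-0.1 -0.9] dyaw 0.006
button top [161.1 158.2] [0.64339848 0.2292871  0.045     ] 0.54
carton scene [ 0.6152  0.1135 -0.0797] 0.293 in reader frame off mm [-30.9   0.4] dyaw -0.02
button scene [352.5 216. ] [0.63318026 0.23328115 0.045     ] 0.44
top [468 137   8   7  47] [471.68085106 140.06382979] [[0.7033, -0.6374, 0.045], [0.7022, -0.6343, 0.05]]
scene [  0 188   9   7  49] [  3.67346939 191.24489796] [[0.6673, -0.6582, 0.045], [0.6738, -0.6506, 0.05]]
scene [344 211  15  11 133] [350.84962406 216.19548872] [[0.6345, 0.2295, 0.045], [0.6414, 0.2287, 0.05]]
```

View pics/raw_top9.png

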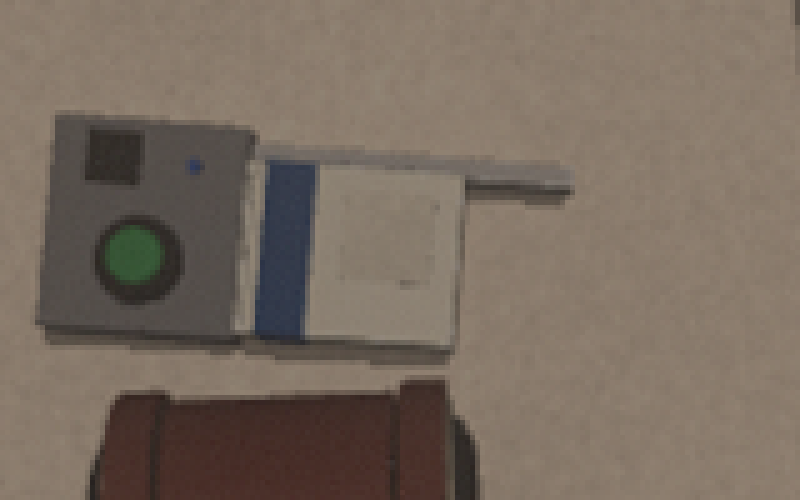

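View pics/f_scene9.png

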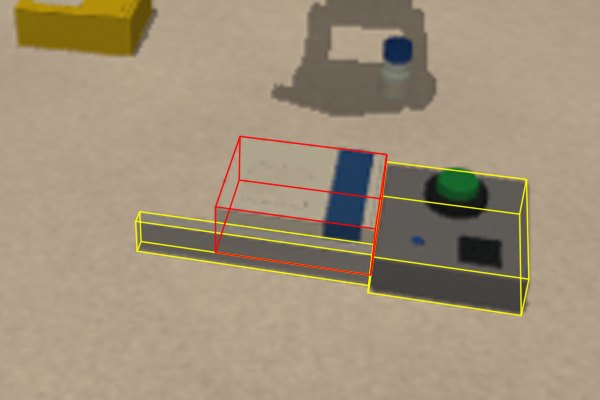

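```bash
python3 - <<'E'
from h import *
p=ctrl.get_image("top");h=cv2.cvtColor(p["frame"],cv2.COLOR_BGR2HSV)
print(h[158,161],h[155,162])
m=cv2.inRange(h,(45,70,30),(85,255,255));m[:,:140]=0;m[:,185:]=0;m[:140]=0;m[175:]=0
k,l,st,ce=cv2.connectedComponentsWithStats(m)
for i in range(1,k): print(st[i],ce[i],[backp(p,ce[i],z).round(4).tolist() for z in(.04,.045,.05,.055)])
w=ctrl.get_image("scene");f=cv2.resize(w["frame"][195:245,320:390],None,fx=10,fy=10,interpolation=cv2.INTER_NEAREST);cv2.imwrite("pics/but.png",f)
E
```

```text
[58 89 86] [59 95 86]
[156 153  12  12 108] [161.31481481 158.66666667] [[0.643, 0.2296, 0.04], [0.6421, 0.2286, 0.045], [0.6413, 0.2276, 0.05], [0.6405, 0.2266, 0.055]]
```

View pics/but.png

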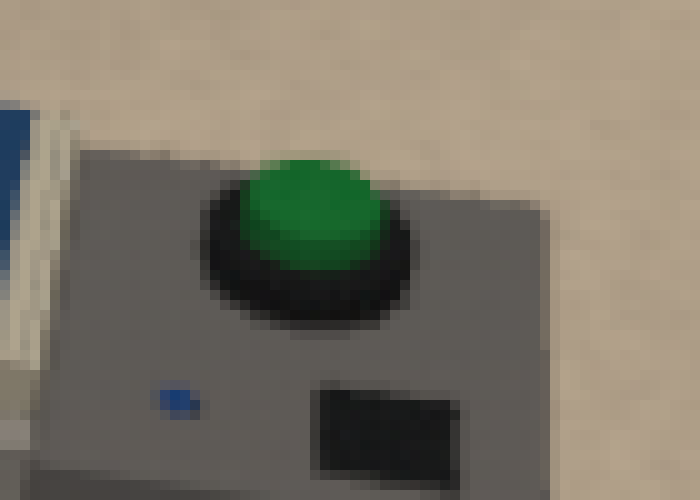

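Button top is at about (0.641, 0.228, 0.053). I'll move above it and press in small steps.

{"op": "carry_out", "data": {"series": [[0.735, 0.64, 0, 0, 0, 0, 0], [0.735, 0.64, 0, 0, 0, 0, 0], [0.735, 0.64, 0, 0, 0, 0, 0], [0.735, 0.64, 0, 0, 0, 0, 0], [0.735, 0.64, 0, 0, 0, 0, 0], [0.735, 0.64, 0, 0, 0, 0, 0], [0.735, 0.64, 0, 0, 0, 0, 0], [0.735, 0.64, 0, 0, 0, 0, 0], [0, 0, -0.8, 0, 0, 0, 0], [0, 0, -0.8, 0, 0, 0, 0], [0, 0, -0.8, 0, 0, 0, 0], [0, 0, -0.6, 0, 0, 0, 0]]}}

```text
t: 27.35
tool_pos: [0.6412, 0.2284, 0.0656]
tool_rot: [-0.097, -3.138, 0.001]
contact_force: [-0.2, -0.2, -0.8]
opening: 0.0002
```

```bash
python3 - <<'E'
from h import *
o=ctrl.get_obs();print(o["tool_pos"],o["contact_force"])
s=ctrl.get_image("scene");cv2.imwrite("pics/s10.png",cv2.resize(s["frame"][170:250,310:400],None,fx=7,fy=7,interpolation=3))
E
```

```text
[0.64121554 0.228394   0.06562096] [-0.22151923 -0.18887847 -0.75124495]
```

View pics/s10.png

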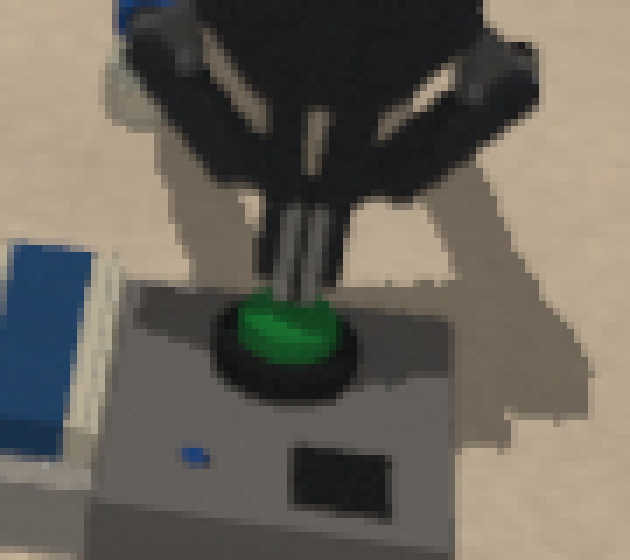

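The fingers are over the button. Now I'll press slowly.

{"op": "carry_out", "data": {"series": [[0, 0, -0.16, 0, 0, 0, 0], [0, 0, -0.16, 0, 0, 0, 0], [0, 0, -0.08, 0, 0, 0, 0], [0, 0, -0.08, 0, 0, 0, 0], [0, 0, 0, 0, 0, 0, 0]]}}

```text
t: 27.9
tool_pos: [0.6424, 0.2286, 0.0563]
tool_rot: [0.097, 3.139, 0.001]
contact_force: [0.1, 0.4, 0.6]
opening: 0.0001
```

{"op": "carry_out", "data": {"series": [[0, 0, -0.08, 0, 0, 0, 0], [0, 0, 0, 0, 0, 0, 0]]}}

```text
t: 28.1
tool_pos: [0.6424, 0.2286, 0.0542]
tool_rot: [0.097, 3.139, 0.001]
contact_force: [0.2, 0.7, 2.3]
opening: -0.0003
```

{"op": "carry_out", "data": {"series": [[0, 0, -0.08, 0, 0, 0, 0], [0, 0, 0, 0, 0, 0, 0]]}}

```text
t: 28.3
tool_pos: [0.6424, 0.2286, 0.052]
tool_rot: [0.097, 3.139, 0.001]
contact_force: [-0.0, -0.3, 3.3]
opening: -0.0003
```

{"op": "carry_out", "data": {"series": [[0, 0, -0.04, 0, 0, 0, 0], [0, 0, 0, 0, 0, 0, 0]]}}

```text
t: 28.5
tool_pos: [0.6424, 0.2286, 0.0511]
tool_rot: [0.097, 3.139, 0.001]
contact_force: [0.7, 0.4, 3.4]
opening: 0.0001
```

{"op": "carry_out", "data": {"series": [[0, 0, -0.06, 0, 0, 0, 0], [0, 0, 0, 0, 0, 0, 0]]}}

```text
t: 28.7
tool_pos: [0.6424, 0.2286, 0.0509]
tool_rot: [0.097, 3.139, 0.0]
contact_force: [-2.3, -0.2, 10.3]
opening: -0.0002
```

{"op": "carry_out", "data": {"series": [[0, 0, -0.06, 0, 0, 0, 0], [0, 0, 0, 0, 0, 0, 0]]}}

```text
t: 28.9
tool_pos: [0.6425, 0.2286, 0.0508]
tool_rot: [0.097, 3.139, -0.0]
contact_force: [-5.1, -2.4, 16.3]
opening: -0.0003
```

{"op": "carry_out", "data": {"series": [[0, 0, -0.04, 0, 0, 0, 0], [0, 0, 0, 0, 0, 0, 0]]}}

```text
t: 29.1
tool_pos: [0.6425, 0.2286, 0.0507]
tool_rot: [0.097, 3.14, -0.0]
contact_force: [-6.5, -1.7, 19.6]
opening: -0.0
```

The button is on its hard stop (0.0508, force rising to 20 N, well past 4 N). I'll release and check.

{"op": "carry_out", "data": {"series": [[0, 0, 0.2, 0, 0, 0, 0], [0, 0, 0.4, 0, 0, 0, 0], [0, 0, 1, 0, 0, 0, 0], [0, 0, 1, 0, 0, 0, 0], [0, 0, 1, 0, 0, 0, 0], [-0.8, -0.6, 1, 0, 0, 0, 0], [-1, -0.6, 0, 0, 0, 0, 0], [-1, -0.6, 0, 0, 0, 0, 0], [-1, -0.6, 0, 0, 0, 0, 0], [-1, -0.6, 0, 0, 0, 0, 0], [-1, -0.6, 0, 0, 0, 0, 0], [0, 0, 0, 0, 0, 0, 0]]}}

```text
t: 30.3
tool_pos: [0.4933, 0.1373, 0.1596]
tool_rot: [-0.098, -3.135, 0.002]
contact_force: [0.2, 0.9, -0.5]
opening: -0.0001
```

```bash
python3 meas2.py 11; python3 - <<'E'
from h import *
t=ctrl.get_image("top");cv2.imwrite("pics/tt.png",cv2.resize(t["frame"],(800,600)));print(ctrl.get_obs()["contact_force"])
E
```

```text
[0.49330096 0.13732779 0.15963307] [-9.84556007e-02 -3.13548837e+00  1.50613024e-03]
seat [ 0.6461  0.1112 -0.0596]
carton top [ 0.6466  0.1103 -0.0648] 0.036 in reader frame off mm [ 0.6 -0.9] dyaw -0.005
button top [160.6 157.1] [0.64646285 0.23061358 0.045     ] 0.47
carton scene [ 0.6131  0.1133 -0.0671] 0.29 in reader frame off mm [-33.    0.1] dyaw -0.008
button scene [350.4 213.8] [0.62534293 0.22871891 0.045     ] 0.6
[ 0.43977463 -0.19763127  0.42189289]
```

View pics/tt.png

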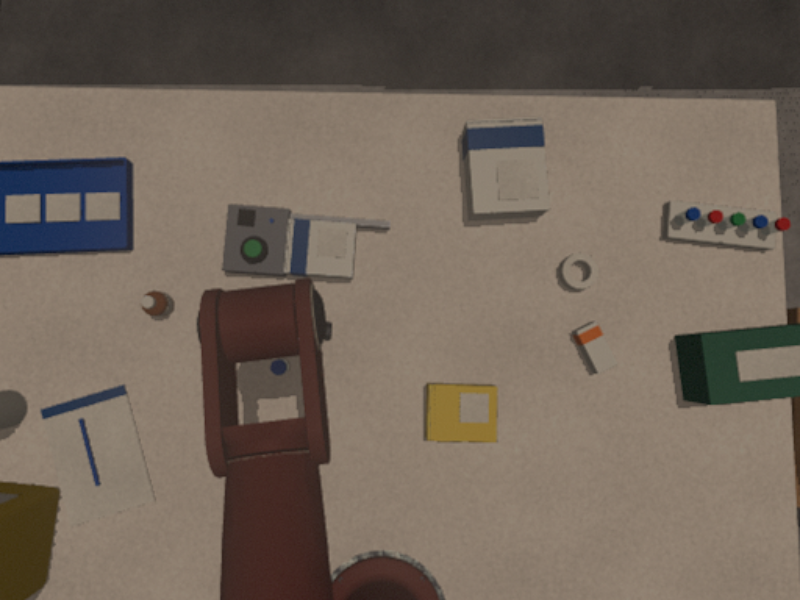

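View pics/raw_scene11.png

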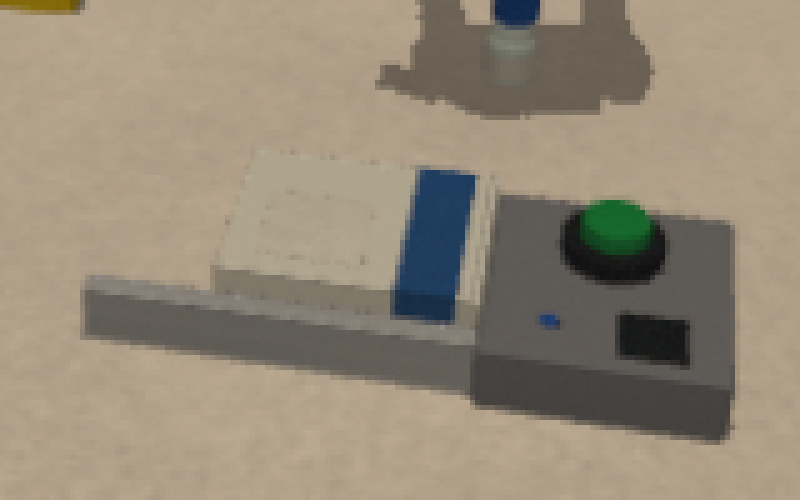

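View pics/raw_top11.png

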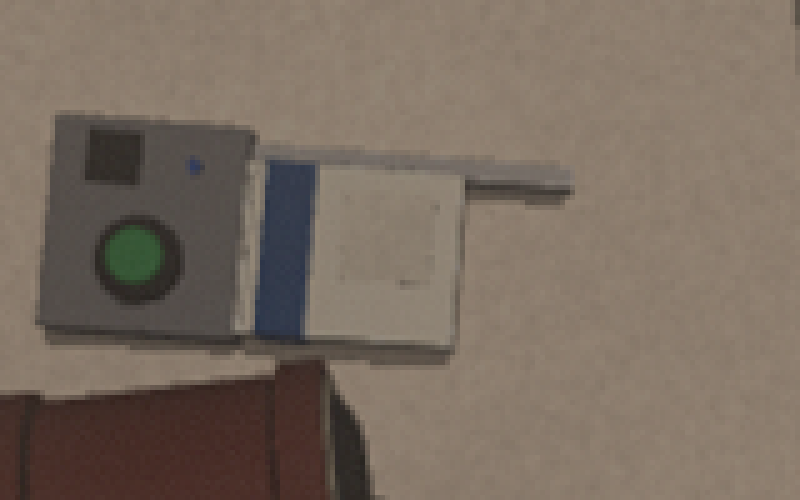

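The final pictures show the carton snug in the corner, the green button back up, and the vial, bottle, roll and small box where they were. I'll hand it in.

```bash
python3 -c "
from station import ctrl
print(ctrl.finish_job())"
```

```text
the job is handed in; nothing more can be done
None
```

The carton is seated in the corner of the code reader, and I pressed the green button fully down and released it. I handed the job in after about 30 s of robot time; no verdict came back.

**Which carton:** I took the smaller of the two blue-banded ones, at top-view pixel (273,192).

**Pushing:** I pushed it on its -y end while turning it parallel to the reader, then against the fence (10 N) and the housing (8 N). A last light nudge pressed it to the fence again (7.5 N).

**Button:** It reached a hard stop after about 6 mm, with force rising to about 20 N against the 4 N it needs. It is back up in the final pictures.

**Last checks:**
- **Top-view fit:** the carton is within about 1 mm and 0.005 rad of the seat, which is about as fine as that fit can measure.
- **Scene-view fit:** this disagreed, by about 33 mm in x, because the fence hides part of the carton and upsets the outline. The scene picture itself shows the carton snug in the corner.
- **Other objects:** by eye, the small box, vial, bottle and label roll look unmoved in the pictures. The arm was touching nothing at hand-in.

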